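# Swing the drying hood over the tray of coated nuts

## Task

Swing the hot drying hood on its boom round over the tray of freshly coated nuts and bring it to rest centred above the tray, so that it stays there by itself when you let go. Push and brake it only on the springy blue pads at its two sides, since its steel and its boom are hot; swing it gently, do not strike it hard or let it run into the stop at either end of its swing, and leave everything else on the table alone. Stay clear of it for a few seconds to see that it does not drift, then finish.

Things in the scene. Friction and masses are not known exactly. Their poses are not given: they have to be found in the camera images.
- column: grey upright column to 252 mm high, bolted to the table at its far side, that carries the boom. Its origin is NOT on the column: it lies on the table 320 mm from the swing axis, which stands at (320, 0) mm in these axes; x points from the origin to the swing axis. The origin is where the hood's centre stands midway between the end stops, which are 0.8 rad either way
- hood: hot hood, do not touch: open-bottomed steel box 160 mm wide (swing direction) x 180 mm deep (along boom), 150 to 270 mm above the table; fan 92 mm across on top to 314 mm; 38 mm boom tube at 218 mm height from its far face. 4.6 kg nominal, 3.4 to 6.2. Origin at table level under its centre; the swing axis is 320 mm away along its +x; +y to the robot's left
- pad_left: cool blue push pad on the robot's left (+y) side of the hood: upright flat block 165 mm long (along the boom), 156 to 262 mm above the table. Origin at the centre of its outer face, 109 mm from the boom's centre line; axes as the hood. On springy mounts: 1200 N/m, 8 N s/m, gives up to 14 mm inwards. 0.25 kg
- pad_right: the same pad, mirrored, on the robot's right (-y) side of the hood, origin at the centre of its outer face; 218 mm across both outer faces. A hood stopped dead by the springy pad bounces back at about 0.7 of its speed. The two pads are the only places to touch
- hood_mouth (a point): centre of the hood's open underside, 150 mm above the table, 320 mm from the swing axis. The boom turns in a free bearing without spring and coasts for many seconds: nominal inertia about the swing axis 0.50 kg m2 (0.39 to 0.65 with the hood's mass), damping 0.02 N m s/rad, dry friction 0.0015 N m
- tray: clear tray of brown coated nuts, 210 x 180 mm, 45 mm high, fixed to the table beneath the hood's path, to the left of where the hood starts; origin at the centre of its underside
- tray_mid (a point): centre of the tray, 20 mm above the table; the tray's centre lies 300 to 335 mm from the swing axis, so the boom angle that points at it brings the hood's centre within 20 mm of it
- fruit_sheets: two brown fruit sheets, 150 x 90 x 16 mm, on the white cutting board; bystander, leave it alone
- spatula: hand spatula lying on the white cutting board; bystander, leave it alone
- colour_jar: small amber jar, 60 mm across, 90 mm high; bystander, leave it alone
- bowl: white plastic bowl, 150 mm across, 65 mm high; bystander, leave it alone
- syrup_bottle: clear bottle, 64 mm across, 170 mm high; bystander, leave it alone

How it is judged:
By the outcome, as a careful person would: the job done as asked, in the order asked, and still so for the second after the job is handed in, with the robot touching nothing.
It also fails if it takes over 37 s, if anything falls off the work surface, if the arm or the gripper's body presses on something with over 40 N, if the wrist force passes 120 N, or if a joint passes its speed limit or range.

## Robot

A 7-joint arm with a two-finger parallel gripper is mounted at the origin on the work surface. World frame = base frame: x ahead of the robot, y to its left, z up, the work surface at z = 0. Lengths are in m, angles in rad, forces in N, time in s.
With the tool pointing down it reaches from about 0.425 to 0.875 m from the base axis. Payload 4.7 kg.
Tool frame: the origin (TCP) lies on the centre line of the jaws, within the pads' length; the fingertips stand 14 mm ahead of it and the grasp point (between the pads) lies 5 mm behind it; z points along the fingers, y is the line along which they close (so a half turn about z gives the same grasp; the last joint's range is limited). The gripper opens to 87 mm and grips with 3 to 60 N. Pads are 19 mm wide; open, the fingers measure 117 mm over their backs; the gripper's body (75 mm by 190 mm) begins 51 mm behind the grasp point.
Start: joints at [1.348, 0.321, -0.07, 1.45, 0.023, 1.371, -0.057], TCP at [0.152, -0.632, 0.237] pointing down, gripper open.
Joint ranges: [-2.86, 2.86], [-0.3, 2.09], [-1.38, 1.24], [0.06, 2.45], [-1.56, 4.7], [0.09, 2.05], [-2.69, 2.69]. Speed limits (rad/s): [2.57, 2.57, 3.14, 3.14, 3.14, 3.14, 3.14].

## Interface

Orientations are given as a rotation vector (axis times angle).
In Python, from bench import ctrl gives the robot as it stands.
- The arm moves only by the tool send_rows, never from a script. Its argument "steps" is a list of rows, each an object of numbers: "tx", "ty", "tz": the shift along the tool's x, y, z in units of 60 mm (1.0 is 60 mm); "turn": the turn about the tool's z in units of 8 degrees (1.0 is 8 degrees); "grip": the opening, from 0 (shut) to 1 (fully open). A call has 1 to 12 rows; each row shifts and turns the commanded pose from where the row before left it, along the tool's axes as they then stand; what a row does not reach is not made up. A row lasts 1/8 s, in which the tool goes at most 62.5 mm and 10.7 degrees, less where a joint would pass 70% of its speed; a pose out of reach is approached as far as the arm can. A call is refused whole if a number of a shift passes 1 or a number of a turn 1, either way. A call with a gripper value outside its range is refused whole. The fingers move at their own pace and stop on an object; "newtons" is the grip in N (left out, the last holds). Time passes only in rows, so rows that do not move let the fingers close. It gives the time, the measured TCP pose, the force, the opening and the grip force at its end, in the units of the state.
- ctrl.get_state(): the state, without advancing time (a new reading comes with each control period).
- ctrl.get_image(name): name is "side" or "top"; returns a dict with "pixels" (480x640x3 uint8, red, green, blue), "K" (3x3 intrinsics, pixels), "cam_to_world" (4x4, takes a point from camera to world coordinates). Camera axes: x right, y down, z forward; pixel columns grow to the right and rows downward; lengths in m; the calibration is good to about 2 mm. A picture is of the moment at which its call begins. There is no depth.
- ctrl.close_job(): hands the job in; it is judged then, once.
The state is a dict: "time": time; "joint_positions": joint angles; "qd": joint speeds; "joint_torque": joint torques, N m; "position": TCP position; "tool_rot": TCP orientation; "ft_force": force on the tool from outside, world axes, zero at the start; "torque": the same for the moment, N m; "grip_width": opening from 0.0 (shut) to 1.0 (fully open); "grip_force": force on a finger pad.
Only numpy, scipy, OpenCV 4.12 (cv2) and the standard library are available. Lean on these libraries where they do the work, as an engineer would, in place of code of your own. Each camera call takes 0.05 s, during which the arm holds its last target. There are 200 camera calls.

## Working session

There is one attempt and no reset: what is moved stays moved. The work goes in short steps, Python scripts to look and compute and a tool call to move; the robot and the scene stay as the last step left them, time stands still between calls to the robot, and variables do not carry over. Pictures are saved under pics/ and viewed, at most 10 in all, crops included, and the job is handed in when it is done.

Besides the shell and the picture viewer there is one more tool, called after "Call:" as name(argument=value, ...) on one line, values as JSON. send_rows: Moves the arm, as the interface text tells. Its arguments: {"type":"object","properties":{"steps":{"type":"array"},"newtons":{"type":"number"}},"required":["steps"]}

```bash
mkdir -p pics; cat > h.py <<'E'
import numpy as np,cv2
from bench import ctrl
def snap(n,f):
    im=ctrl.get_image(n); cv2.imwrite('pics/'+f,im['pixels'][:,:,::-1]); np.savez('pics/'+n+'.npz',**{k:im[k] for k in('K','cam_to_world','pixels')}); return im
def plane(im,u,v,z):
    K=np.array(im['K']);T=np.array(im['cam_to_world'])
    d=T[:3,:3]@np.linalg.inv(K)@[u,v,1];o=T[:3,3];return o+d*(z-o[2])/d[2]
def proj(im,p):
    K=np.array(im['K']);T=np.array(im['cam_to_world']);c=T[:3,:3].T@(np.array(p)-T[:3,3]);q=K@c;return q[:2]/q[2]
E
python3 - <<'E'
from h import *
for n in('top','side'):
    im=snap(n,n+'0.png');print(n,np.round(im['K'],1).tolist(),np.round(im['cam_to_world'],3).tolist())
s=ctrl.get_state();print(s)
E
```

```text
top [[462.5, 0.0, 318.2], [0.0, 462.5, 244.4], [0.0, 0.0, 1.0]] [[0.006, -0.98, 0.201, 0.386], [-1.0, -0.006, -0.0, -0.021], [0.001, -0.201, -0.98, 1.3], [0.0, 0.0, 0.0, 1.0]]
side [[488.8, 0.0, 326.7], [0.0, 488.8, 237.8], [0.0, 0.0, 1.0]] [[-0.36, 0.886, -0.293, 1.01], [0.933, 0.341, -0.114, 0.117], [-0.001, -0.314, -0.949, 1.458], [0.0, 0.0, 0.0, 1.0]]
{'time': 0.1, 'joint_positions': array([ 1.34810119,  0.32173334, -0.07006983,  1.45156654,  0.02256085,
        1.37082595, -0.05691181]), 'qd': array([-0.00138694, -0.00101243,  0.00041119, -0.00146524, -0.00080293,
       -0.00027466, -0.00154515]), 'joint_torque': array([-5.72849221e-04, -4.92571843e+01, -4.05851752e-01, -3.13399315e+01,
       -6.40508370e-02,  3.94774613e-02,  8.70788540e-05]), 'position': array([ 0.15232555, -0.63139744,  0.23557405]), 'tool_rot': array([-3.11788561e+00, -3.70875853e-01,  4.20725045e-04]), 'ft_force': array([ 0.19159084,  0.52151888, -0.72125275]), 'torque': array([-0.01769721, -0.02326416,  0.01191058]), 'grip_force': 0.0, 'grip_width': 1.001421029391907}
```

View pics/top0.png

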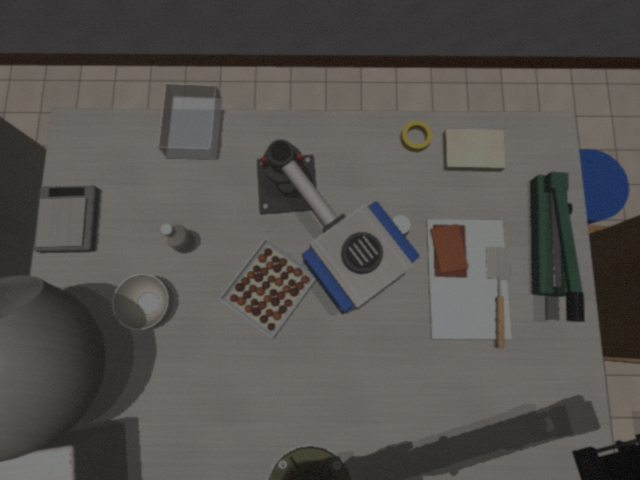

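View pics/side0.png

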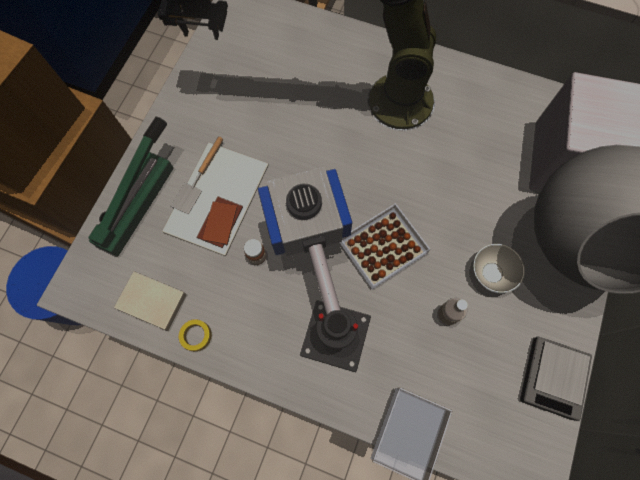

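The top view shows the column cap near (281,152), the hood's fan near (362,252), the tray centre near (270,287) and the jar near (401,224), just behind the right pad. I'll enlarge this area in both views.

```bash
python3 - <<'E'
import cv2
a=cv2.imread('pics/top0.png')[125:345,210:430];b=cv2.imread('pics/side0.png')[160:380,235:455]
f=lambda c:cv2.convertScaleAbs(cv2.resize(c,None,fx=2.7,fy=2.7,interpolation=cv2.INTER_CUBIC),alpha=1.6,beta=10)
cv2.imwrite('pics/ct.png',f(a));cv2.imwrite('pics/cs.png',f(b))
E
```

```text
(no output)
```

View pics/ct.png

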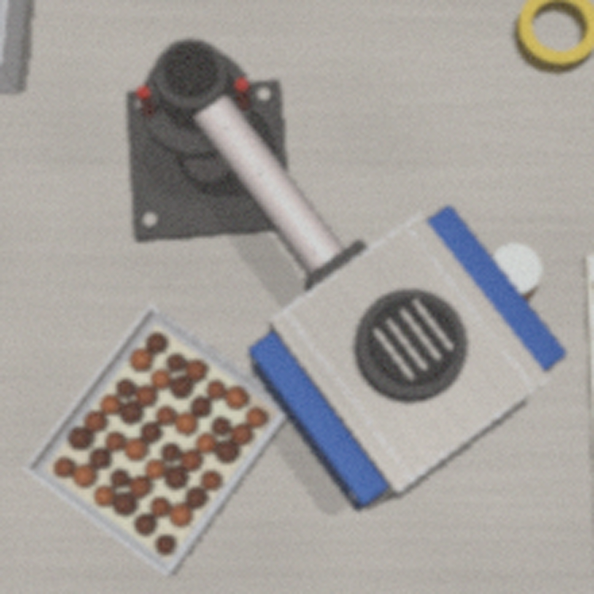

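View pics/cs.png

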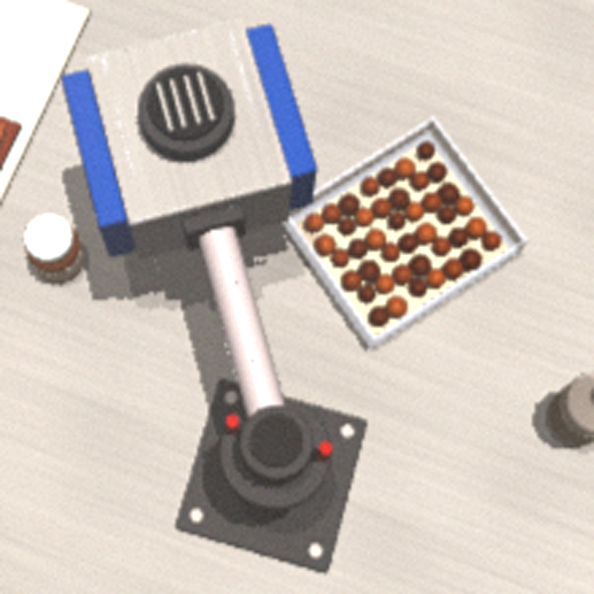

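```bash
cat >> h.py <<'E'
def tri(ims,uvs):
    A=[];b=[]
    for im,(u,v) in zip(ims,uvs):
        T=np.array(im['cam_to_world']);d=T[:3,:3]@np.linalg.inv(im['K'])@[u,v,1];d/=np.linalg.norm(d)
        P=np.eye(3)-np.outer(d,d);A.append(P);b.append(P@T[:3,3])
    return np.linalg.lstsq(np.vstack(A),np.hstack(b),rcond=None)[0]
E
python3 - <<'E'
from h import *
t=np.load('pics/top.npz');s=np.load('pics/side.npz')
T=lambda u,v:(u/2.7+209.8,v/2.7+124.8)
S=lambda u,v:(u/2.7+234.8,v/2.7+159.8)
pr=lambda n,p:print(n,np.round(p*1000).tolist())
col=tri([t,s],[T(190,70),S(276,441)]);pr('cap',col)
fan=tri([t,s],[T(413,341),S(187,103)]);pr('fan',fan)
# tray: top-view corners -> world: image up=+x, left=+y
tt=[(152,308),(288,415),(168,573),(30,468)]
ss=[(372,347),(287,222),(433,120),(525,241)]
c=[tri([t,s],[T(*a),S(*b)]) for a,b in zip(tt,ss)]
for k in c:pr('tray',k)
tm=np.mean(c,0);pr('tm',tm);print([round(np.linalg.norm(c[i]-c[i-1])*1000) for i in range(4)])
# pads top outer corners: left pad (near col, far) ; right pad
L1=tri([t,s],[T(250,352),S(314,165)]);R1=tri([t,s],[T(448,206),S(130,228)]);pr('L1',L1);pr('R1',R1)
L2=tri([t,s],[T(360,505),S(270,26)]);pr('L2',L2);R2=tri([t,s],[T(565,352),S(64,75)]);pr('R2',R2)
pr('jar',tri([t,s],[T(520,268),S(47,236)]))
for n,p in(('fan',fan),('tray',tm)):
    d=(p-col)[:2];print(n,np.linalg.norm(d),np.arctan2(d[1],-d[0]))
# base plate corners/yaw (z~0?) 
for n,f,im,q in(('t',T,t,[(128,92),(278,82),(285,230),(137,240)]),('s',S,s,[(222,380),(366,420),(326,572),(177,527)])):
    for a in q: pr('plate',plane(im,*f(*a),0.012))
for a in[(127,130)]:pass
pr('red1',tri([t,s],[T(144,95),S(325,449)]));pr('red2',tri([t,s],[T(241,88),S(232,421)]))
E
```

```text
cap [834.0, 74.0, 245.0]
fan [576.0, -116.0, 305.0]
tray [665.0, 129.0, 15.0]
tray [555.0, -14.0, -8.0]
tray [391.0, 104.0, 34.0]
tray [494.0, 247.0, 35.0]
tm [526.0, 116.0, 19.0]
[209, 182, 207, 176]
L1 [574.0, 15.0, 260.0]
R1 [700.0, -140.0, 265.0]
L2 [447.0, -78.0, 252.0]
R2 [575.0, -249.0, 263.0]
jar [693.0, -245.0, 85.0]
fan 0.32113524675433514 -0.6342093187500264
tray 0.31101887767883285 0.13669797830513075
plate [907.0, 161.0, 12.0]
plate [920.0, -3.0, 12.0]
plate [752.0, -12.0, 12.0]
plate [740.0, 146.0, 12.0]
plate [759.0, -13.0, 12.0]
plate [743.0, 151.0, 12.0]
plate [910.0, 165.0, 12.0]
plate [924.0, 1.0, 12.0]
red1 [821.0, 118.0, 218.0]
red2 [828.0, 28.0, 220.0]
```

```bash
cat >> h.py <<'E'
from scipy.spatial.transform import Rotation as Ro
AX=np.array([.834,.074])
def geo(th): # centre, tangent(+th, to left), radial outwards
    d=np.array([-np.cos(th),np.sin(th)]);t=np.array([np.sin(th),np.cos(th)]);return AX+.32*d,t,d
def hood(n,save=None):
    im=ctrl.get_image(n) if save is None else save
    p=cv2.cvtColor(np.ascontiguousarray(im['pixels']),cv2.COLOR_RGB2HSV)
    m=((p[...,0]>100)&(p[...,0]<125)&(p[...,1]>120)&(p[...,2]>40)).astype(np.uint8)
    best=[]
    ths=np.arange(-.9,.8,.005)
    roi=np.zeros_like(m);q=np.array([proj(im,[*(AX+r*geo(a)[2]),.22]) for r,aa in((.2,ths),(.46,ths[::-1])) for a in aa])
    cv2.fillPoly(roi,[q.astype(int)],1);roi=cv2.dilate(roi,np.ones((41,41)));m=m*roi
    for th in ths:
        c,t,d=geo(th);h=np.zeros_like(m)
        for s in(-1,1):
            P=[proj(im,[*(c+s*o*t+r*d),z]) for o in(.088,.109) for r in(-.0825,.0825) for z in(.156,.262)]
            hu=cv2.convexHull(np.float32(P)).reshape(-1,2)
            cv2.fillPoly(h,[np.round(hu*16).astype(np.int32)],1,shift=4)
        best.append((h&m).sum()/max(1,(h|m).sum()))
    b=np.array(best);i=b.argmax();k=np.arange(max(0,i-4),min(len(b),i+5))
    f=np.polyfit(ths[k],b[k],2);return float(-f[1]/2/f[0]),float(b[i])
def yaw():
    s=ctrl.get_state();x=Ro.from_rotvec(s['tool_rot']).apply([1,0,0]);return np.arctan2(x[1],x[0]),s
def info(target=None):
    y,s=yaw();print('t',round(s['time'],2),'p',np.round(s['position'],4),'yaw',round(y,3),'f',np.round(s['ft_force'],1))
    if target is not None: print('units',np.round(Ro.from_rotvec(s['tool_rot']).inv().apply(np.array(target)-s['position'])/.06,2))
E
python3 - <<'E'
from h import *
t=dict(np.load('pics/top.npz'));s=dict(np.load('pics/side.npz'))
print(hood('top',t),hood('side',s))
tt=[(152,308),(288,415),(168,573),(30,468)];ss=[(372,347),(287,222),(433,120),(525,241)]
for im,q,o in((t,tt,(209.8,124.8)),(s,ss,(234.8,159.8))):
    m=np.mean([plane(im,u/2.7+o[0],v/2.7+o[1],.045) for u,v in q],0)
    d=m[:2]-AX;print(m,np.linalg.norm(d),np.arctan2(d[1],-d[0]))
c,tn,d=geo(-.634);print('pre',c-tn*(.109+.05),np.arctan2(tn[1],tn[0]))
# plan: turn -14 rows with translation
y,S=yaw();p=S['position'][:2].copy();g=c-tn*(.109+.05);print(y)
rows=[];dy=(np.arctan2(tn[1],tn[0])-y)/np.radians(8);print('turns',-dy)
n=15
for i in range(n):
    a=y+(i)*dy/n*np.radians(8)
    w=(g-p)/n/.06;rows.append((round(w@[np.cos(a),np.sin(a)],2),round(w@[np.sin(a),-np.cos(a)],2)))
print(rows)
E
```

```text
(-0.6623129740409748, 0.5721795390214315) (-0.6269085459066952, 0.6472034419176398)
[0.52314426 0.11198066 0.045     ] 0.31316740445320596 0.12157837721229668
[0.53350785 0.11966278 0.045     ] 0.3039418077642417 0.15080622995268225
pre [ 0.67037454 -0.24365974] 2.204796326794897
0.23678958562667343
turns -14.094810040279274
[(np.float64(0.66), np.float64(-0.28)), (np.float64(0.69), np.float64(-0.19)), (np.float64(0.71), np.float64(-0.1)), (np.float64(0.72), np.float64(-0.01)), (np.float64(0.71), np.float64(0.09)), (np.float64(0.7), np.float64(0.18)), (np.float64(0.67), np.float64(0.27)), (np.float64(0.63), np.float64(0.35)), (np.float64(0.58), np.float64(0.43)), (np.float64(0.51), np.float64(0.5)), (np.float64(0.44), np.float64(0.57)), (np.float64(0.37), np.float64(0.62)), (np.float64(0.28), np.float64(0.66)), (np.float64(0.19), np.float64(0.69)), (np.float64(0.1), np.float64(0.71))]
```

Call:
send_rows(steps=[{"tx":0.66,"ty":-0.28,"turn":-0.94,"grip":0},{"tx":0.69,"ty":-0.19,"turn":-0.94,"grip":0},{"tx":0.71,"ty":-0.1,"turn":-0.94,"grip":0},{"tx":0.72,"ty":-0.01,"turn":-0.94,"grip":0},{"tx":0.71,"ty":0.09,"turn":-0.94,"grip":0},{"tx":0.7,"ty":0.18,"turn":-0.94,"grip":0},{"tx":0.67,"ty":0.27,"turn":-0.94,"grip":0},{"tx":0.63,"ty":0.35,"turn":-0.94,"grip":0},{"tx":0.58,"ty":0.43,"turn":-0.94,"grip":0},{"turn":-0.94,"grip":0},{"turn":-0.94,"grip":0}])

```text
validation failed for argument at $.st...
```

```bash
python3 - <<'E'
from h import *
c,tn,d=geo(-.634);info([*(c-tn*(.109+.05)),.236])
E
```

```text
t 0.1 p [ 0.1523 -0.6314  0.2356] yaw 0.237 f [ 0.2  0.5 -0.7]
units [ 9.91 -4.26 -0.  ]
```

Call:
send_rows(steps=[{"tx":0.66,"ty":-0.28,"tz":0,"turn":-0.94,"grip":0},{"tx":0.69,"ty":-0.19,"tz":0,"turn":-0.94,"grip":0},{"tx":0.71,"ty":-0.1,"tz":0,"turn":-0.94,"grip":0},{"tx":0.72,"ty":-0.01,"tz":0,"turn":-0.94,"grip":0},{"tx":0.71,"ty":0.09,"tz":0,"turn":-0.94,"grip":0},{"tx":0.7,"ty":0.18,"tz":0,"turn":-0.94,"grip":0},{"tx":0.67,"ty":0.27,"tz":0,"turn":-0.94,"grip":0},{"tx":0.63,"ty":0.35,"tz":0,"turn":-0.94,"grip":0},{"tx":0.58,"ty":0.43,"tz":0,"turn":-0.94,"grip":0},{"tx":0,"ty":0,"tz":0,"turn":-0.94,"grip":0},{"tx":0,"ty":0,"tz":0,"turn":-0.94,"grip":0}])

```text
time: 1.48
position: [0.464, -0.3985, 0.2359]
tool_rot: [-2.088, -2.345, 0.0]
ft_force: [-0.5, -0.1, -0.4]
grip_width: 0.004
grip_force: 0.0
```

```bash
python3 - <<'E'
from h import *
c,tn,d=geo(-.634);info([*(c-tn*(.109+.05)),.236])
E
```

```text
t 1.48 p [ 0.464  -0.3985  0.2359] yaw 1.687 f [-0.5 -0.1 -0.4]
units [ 2.17  3.71 -0.  ]
```

Call:
send_rows(steps=[{"tx":0.43,"ty":0.74,"tz":0,"turn":0,"grip":0},{"tx":0.43,"ty":0.74,"tz":0,"turn":0,"grip":0},{"tx":0.43,"ty":0.74,"tz":0,"turn":0,"grip":0},{"tx":0.43,"ty":0.74,"tz":0,"turn":0,"grip":0},{"tx":0.43,"ty":0.74,"tz":0,"turn":-0.7,"grip":0},{"tx":0,"ty":0,"tz":0,"turn":-1,"grip":0},{"tx":0,"ty":0,"tz":0,"turn":-1,"grip":0},{"tx":0,"ty":0,"tz":0,"turn":-1,"grip":0},{"tx":0,"ty":0,"tz":0,"turn":0,"grip":0}])

```text
time: 2.6
position: [0.6699, -0.2469, 0.2358]
tool_rot: [-1.431, -2.796, -0.0]
ft_force: [-0.1, -0.7, 0.5]
grip_width: 0.006
grip_force: 0.0
```

```bash
python3 - <<'E'
from h import *
c,tn,d=geo(-.634);info([*(c-tn*.109),.236])
im=snap('top','a.png');snap('side','b.png')
a=cv2.imread('pics/a.png')[130:340,220:480];b=cv2.imread('pics/b.png')[130:340,180:440]
cv2.imwrite('pics/ab.png',cv2.convertScaleAbs(cv2.resize(np.hstack([a,b]),(800,323),interpolation=cv2.INTER_CUBIC),alpha=1.6))
E
```

```text
t 2.6 p [ 0.6699 -0.2469  0.2358] yaw 2.196 f [-0.1 -0.7  0.5]
units [ 0.87  0.03 -0.  ]
```

View pics/ab.png

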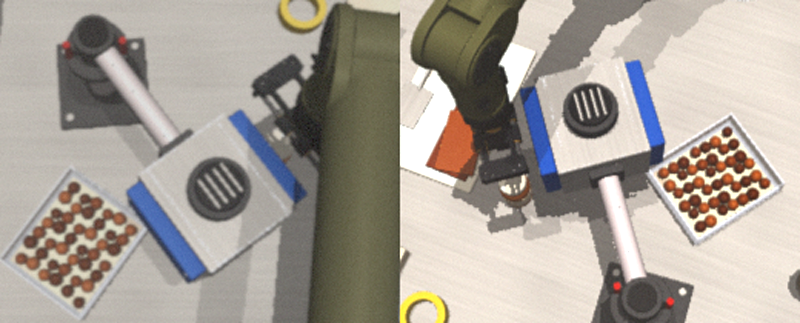

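Call:
send_rows(steps=[{"tx":0.25,"ty":0.03,"tz":0,"turn":0,"grip":0},{"tx":0.25,"ty":0,"tz":0,"turn":0,"grip":0},{"tx":0.06,"ty":0,"tz":0,"turn":0,"grip":0},{"tx":0.06,"ty":0,"tz":0,"turn":0,"grip":0},{"tx":0.06,"ty":0,"tz":0,"turn":0,"grip":0},{"tx":0.06,"ty":0,"tz":0,"turn":0,"grip":0},{"tx":0.06,"ty":0,"tz":0,"turn":0,"grip":0},{"tx":0.06,"ty":0,"tz":0,"turn":0,"grip":0}])

```text
time: 3.7
position: [0.6412, -0.2035, 0.2364]
tool_rot: [-1.429, -2.798, -0.001]
ft_force: [-0.9, 0.4, -1.0]
grip_width: 0.009
grip_force: 0.0
```

```bash
python3 - <<'E'
from h import *
info();print(hood('side'),hood('top'));info()
E
```

```text
t 3.7 p [ 0.6412 -0.2035  0.2364] yaw 2.197 f [-0.9  0.4 -1. ]
(-0.5814128646846761, 0.3697916666666667) (-0.6099122575559635, 0.436541737649063)
t 3.8 p [ 0.6413 -0.2031  0.2366] yaw 2.198 f [-0.9  1.4  0.2]
```

Call:
send_rows(steps=[{"tx":-0.3,"ty":0,"tz":-0.6,"turn":0,"grip":0},{"tx":0,"ty":0,"tz":-0.9,"turn":0.9,"grip":0},{"tx":0,"ty":0,"tz":-0.9,"turn":0.9,"grip":0}])

```text
time: 4.18
position: [0.6517, -0.2187, 0.3817]
tool_rot: [-1.774, -2.592, -0.0]
ft_force: [1.9, -0.8, 0.1]
grip_width: 0.006
grip_force: 0.0
```

```bash
python3 - <<'E'
from h import *
print(hood('side'),hood('top'));info([.545,.32,.37])
y,S=yaw();p=S['position'];n=10
w=(np.array([.545,.32])-p[:2])/n/.06
for i in range(n):
    a=y-np.radians(8)*3.7*min(i,5)/5;print(round(w@[np.cos(a),np.sin(a)],2),round(w@[np.sin(a),-np.cos(a)],2))
E
```

```text
(-0.5186890873915624, 0.6775203506574827) (-0.5382324308157029, 0.6284584980237155)
t 4.28 p [ 0.6539 -0.2182  0.3882] yaw 1.944 f [ 0.6 -0.1  0.6]
units [9.02 1.58 0.26]
0.9 0.16
0.91 0.06
0.91 -0.03
0.91 -0.12
0.89 -0.22
0.86 -0.31
0.86 -0.31
0.86 -0.31
0.86 -0.31
0.86 -0.31
```

Call:
send_rows(steps=[{"tx":0.9,"ty":0.16,"tz":0,"turn":0.74,"grip":0},{"tx":0.91,"ty":0.06,"tz":0,"turn":0.74,"grip":0},{"tx":0.91,"ty":-0.03,"tz":0,"turn":0.74,"grip":0},{"tx":0.91,"ty":-0.12,"tz":0,"turn":0.74,"grip":0},{"tx":0.89,"ty":-0.22,"tz":0,"turn":0.74,"grip":0},{"tx":0.86,"ty":-0.31,"tz":0,"turn":0,"grip":0},{"tx":0.86,"ty":-0.31,"tz":0,"turn":0,"grip":0},{"tx":0.86,"ty":-0.31,"tz":0,"turn":0,"grip":0},{"tx":0.86,"ty":-0.31,"tz":0,"turn":0,"grip":0},{"tx":0.86,"ty":-0.31,"tz":0,"turn":0,"grip":0}])

```text
time: 5.52
position: [0.5408, 0.3202, 0.3802]
tool_rot: [2.372, 2.059, -0.0]
ft_force: [-0.2, 0.6, 0.6]
grip_width: 0.008
grip_force: 0.0
```

```bash
python3 - <<'E'
from h import *
print(hood('side'),hood('top'));info([.545,.31,.236])
E
```

```text
(-0.3384977495470152, 0.6895465994962217) (-0.3467036373485444, 0.689553702795488)
t 5.62 p [0.5366 0.3267 0.3799] yaw 1.442 f [-0.3  0.5  0.1]
units [-0.27  0.18  2.4 ]
```

Call:
send_rows(steps=[{"tx":0,"ty":0.06,"tz":0.6,"turn":0,"grip":0},{"tx":-0.2,"ty":0.05,"tz":0.8,"turn":0,"grip":0},{"tx":-0.4,"ty":0,"tz":0.8,"turn":0,"grip":0},{"tx":-0.4,"ty":0,"tz":0.2,"turn":0,"grip":0},{"tx":-0.2,"ty":0,"tz":0,"turn":0,"grip":0},{"tx":0,"ty":0,"tz":0,"turn":0,"grip":0},{"tx":0,"ty":0,"tz":0,"turn":0,"grip":0}])

```text
time: 6.5
position: [0.5382, 0.2479, 0.2379]
tool_rot: [2.372, 2.06, 0.004]
ft_force: [-0.1, 0.2, 0.5]
grip_width: 0.007
grip_force: 0.0
```

```bash
python3 - <<'E'
from h import *
print(hood('side'),hood('top'));c,t,d=geo(.125);info([*(c+t*.121),.236])
E
```

```text
(-0.21860962345030474, 0.7216093445814407) (-0.21945894667022187, 0.6467734109655507)
t 6.6 p [0.5379 0.2479 0.2374] yaw 1.431 f [-0.5 -0.2 -0.7]
units [-0.25 -0.07  0.02]
```

Call:
send_rows(steps=[{"tx":-0.16,"ty":0,"tz":0,"turn":0,"grip":0},{"tx":-0.17,"ty":0,"tz":0,"turn":0,"grip":0},{"tx":0,"ty":0,"tz":0,"turn":0,"grip":0},{"tx":0,"ty":0,"tz":0,"turn":0,"grip":0},{"tx":0,"ty":0,"tz":0,"turn":0,"grip":0},{"tx":0,"ty":0,"tz":0,"turn":0,"grip":0},{"tx":0,"ty":0,"tz":0,"turn":0,"grip":0},{"tx":0,"ty":0,"tz":0,"turn":0,"grip":0},{"tx":0,"ty":0,"tz":0,"turn":0,"grip":0},{"tx":0,"ty":0,"tz":0,"turn":0,"grip":0},{"tx":0,"ty":0,"tz":0,"turn":0,"grip":0},{"tx":0,"ty":0,"tz":0,"turn":0,"grip":0}])

```text
time: 8.1
position: [0.535, 0.2268, 0.2365]
tool_rot: [2.373, 2.059, -0.0]
ft_force: [-0.1, -0.2, -0.4]
grip_width: 0.007
grip_force: 0.0
```

```bash
python3 - <<'E'
from h import *
print(hood('side'),hood('top'));c,t,d=geo(.125);info([*(c+t*.121),.236])
E
```

```text
(-0.038461693209139496, 0.7145631067961165) (-0.024421014967825828, 0.5872941176470589)
t 8.2 p [0.535  0.2268 0.2365] yaw 1.429 f [-0.1  0.5  0.5]
units [ 0.11 -0.07  0.01]
```

Call:
send_rows(steps=[{"tx":0,"ty":0,"tz":0,"turn":0,"grip":0},{"tx":0,"ty":0,"tz":0,"turn":0,"grip":0},{"tx":0,"ty":0,"tz":0,"turn":0,"grip":0},{"tx":0,"ty":0,"tz":0,"turn":0,"grip":0},{"tx":0,"ty":0,"tz":0,"turn":0,"grip":0},{"tx":0,"ty":0,"tz":0,"turn":0,"grip":0},{"tx":0,"ty":0,"tz":0,"turn":0,"grip":0},{"tx":0.027,"ty":0,"tz":0,"turn":0,"grip":0},{"tx":0.027,"ty":0,"tz":0,"turn":0,"grip":0},{"tx":0.027,"ty":0,"tz":0,"turn":0,"grip":0},{"tx":0.027,"ty":0,"tz":0,"turn":0,"grip":0}])

```text
time: 9.57
position: [0.5359, 0.2335, 0.2365]
tool_rot: [2.373, 2.059, -0.0]
ft_force: [-0.8, -0.1, -0.2]
grip_width: 0.008
grip_force: 0.0
```

Call:
send_rows(steps=[{"tx":0.027,"ty":0,"tz":0,"turn":0,"grip":0}])

```text
time: 9.7
position: [0.5362, 0.235, 0.2365]
tool_rot: [2.373, 2.059, -0.0]
ft_force: [0.3, 0.4, 1.2]
grip_width: 0.002
grip_force: 0.0
```

Call:
send_rows(steps=[{"tx":0.027,"ty":0,"tz":0,"turn":0,"grip":0}])

```text
time: 9.82
position: [0.5364, 0.2367, 0.2365]
tool_rot: [-2.373, -2.059, -0.0]
ft_force: [1.5, 1.6, -0.0]
grip_width: 0.003
grip_force: 0.4
```

Call:
send_rows(steps=[{"tx":0.027,"ty":0,"tz":0,"turn":0,"grip":0}])

```text
time: 9.95
position: [0.5367, 0.2384, 0.2366]
tool_rot: [-2.373, -2.059, -0.001]
ft_force: [0.5, 1.2, -0.1]
grip_width: 0.004
grip_force: 0.1
```

```bash
python3 - <<'E'
from h import *
print(hood('side'),hood('top'));info()
E
```

```text
(0.13547992250781343, 0.3717146433041302) (0.15564359181682275, 0.36921783010933557)
t 10.05 p [0.5365 0.2384 0.2365] yaw 1.43 f [-0.2  0.7 -0.3]
```

Call:
send_rows(steps=[{"tx":0.2,"ty":0,"tz":0,"turn":0,"grip":0},{"tx":0.5,"ty":0,"tz":0,"turn":0,"grip":0},{"tx":0.5,"ty":0,"tz":0,"turn":0,"grip":0},{"tx":0,"ty":0,"tz":0,"turn":0,"grip":0}])

```text
time: 10.55
position: [0.5455, 0.313, 0.2362]
tool_rot: [-2.366, -2.063, -0.001]
ft_force: [-0.9, 0.4, 0.5]
grip_width: 0.005
grip_force: 0.0
```

```bash
python3 - <<'E'
from h import *
print(hood('side'),hood('top'));info()
E
```

```text
(0.13223868833967953, 0.6973440395305744) (0.15007797376854223, 0.5571847507331378)
t 10.65 p [0.5465 0.3097 0.2362] yaw 1.43 f [-0.6 -0.7  0.1]
```

Call:
send_rows(steps=[{"tx":0,"ty":0,"tz":0,"turn":0,"grip":0},{"tx":0,"ty":0,"tz":0,"turn":0,"grip":0},{"tx":0,"ty":0,"tz":0,"turn":0,"grip":0},{"tx":0,"ty":0,"tz":0,"turn":0,"grip":0},{"tx":0,"ty":0,"tz":0,"turn":0,"grip":0},{"tx":0,"ty":0,"tz":0,"turn":0,"grip":0}])

```text
time: 11.4
position: [0.5467, 0.3094, 0.2365]
tool_rot: [2.373, 2.059, -0.0]
ft_force: [0.4, -0.3, 0.1]
grip_width: 0.007
grip_force: 0.0
```

```bash
python3 - <<'E'
from h import *
print(hood('side'),hood('top'));info()
snap('top','c.png');snap('side','d.png')
a=cv2.imread('pics/c.png')[130:340,180:440];b=cv2.imread('pics/d.png')[130:340,220:480]
cv2.imwrite('pics/cd.png',cv2.convertScaleAbs(cv2.resize(np.hstack([a,b]),(800,323),interpolation=cv2.INTER_CUBIC),alpha=1.6))
E
```

```text
(0.12629386880443474, 0.686046511627907) (0.1435837446776263, 0.5646714106320636)
t 11.5 p [0.5467 0.3093 0.2365] yaw 1.429 f [-0.4  0.2  0.2]
```

View pics/cd.png

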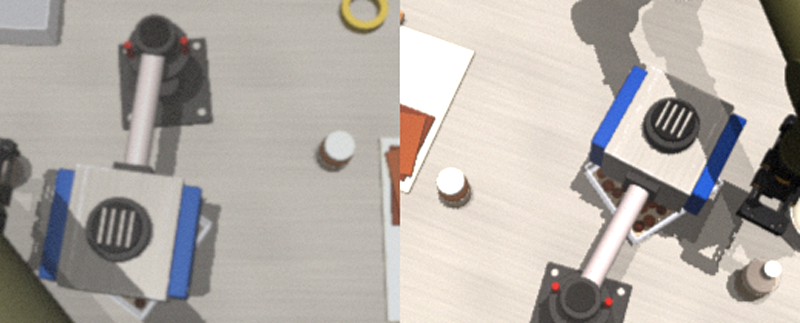

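Call:
send_rows(steps=[{"tx":0,"ty":0,"tz":0,"turn":0,"grip":0},{"tx":0,"ty":0,"tz":0,"turn":0,"grip":0},{"tx":0,"ty":0,"tz":0,"turn":0,"grip":0},{"tx":0,"ty":0,"tz":0,"turn":0,"grip":0},{"tx":0,"ty":0,"tz":0,"turn":0,"grip":0},{"tx":0,"ty":0,"tz":0,"turn":0,"grip":0},{"tx":0,"ty":0,"tz":0,"turn":0,"grip":0},{"tx":0,"ty":0,"tz":0,"turn":0,"grip":0},{"tx":0,"ty":0,"tz":0,"turn":0,"grip":0},{"tx":0,"ty":0,"tz":0,"turn":0,"grip":0},{"tx":0,"ty":0,"tz":0,"turn":0,"grip":0},{"tx":0,"ty":0,"tz":0,"turn":0,"grip":0}])

```text
time: 13.1
position: [0.5468, 0.3093, 0.2365]
tool_rot: [2.373, 2.059, -0.0]
ft_force: [0.1, -0.8, 0.2]
grip_width: 0.003
grip_force: 0.0
```

```bash
python3 - <<'E'
from h import *
t=dict(np.load('pics/top.npz'));s=dict(np.load('pics/side.npz'))
p=tri([t,s],[(256.7,278.7),(396.9,210.6)]);d=p[:2]-AX;print('fan@11.5',p,np.linalg.norm(d),np.arctan2(d[1],-d[0]))
print(hood('side'),hood('top'));info()
im=ctrl.get_image('top');a=np.array(im['pixels'])[200:340,210:330,::-1];im=ctrl.get_image('side');b=np.array(im['pixels'])[150:290,330:450,::-1]
cv2.imwrite('pics/e.png',cv2.convertScaleAbs(cv2.resize(np.hstack([a,b]),None,fx=3.3,fy=3.3,interpolation=cv2.INTER_CUBIC),alpha=1.6))
E
```

```text
fan@11.5 [0.51574985 0.11608199 0.28667589] 0.32102033323645374 0.1314666002596476
(0.12035992433617768, 0.6975155279503106) (0.1363653350942043, 0.5601851851851852)
t 13.2 p [0.5468 0.3093 0.2365] yaw 1.429 f [ 0.1 -0.4  0.5]
```

View pics/e.png

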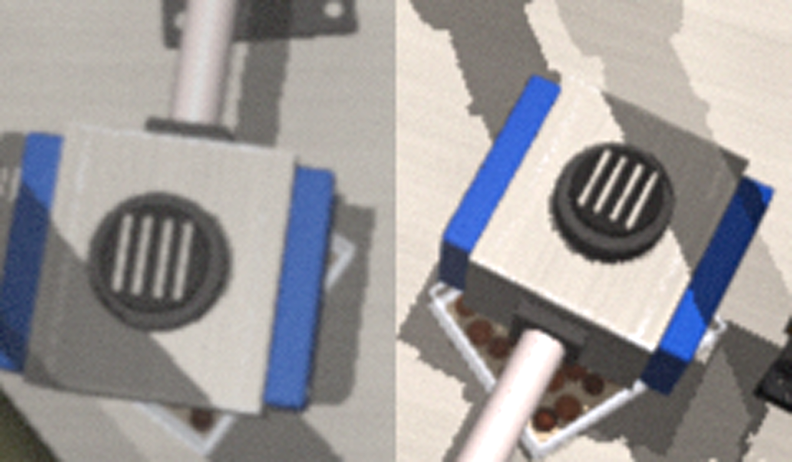

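Call:
send_rows(steps=[{"tx":0.2,"ty":0,"tz":0,"turn":0,"grip":0},{"tx":0,"ty":0,"tz":0,"turn":0,"grip":0},{"tx":0,"ty":0,"tz":0,"turn":0,"grip":0},{"tx":0,"ty":0,"tz":0,"turn":0,"grip":0},{"tx":0,"ty":0,"tz":0,"turn":0,"grip":0},{"tx":0,"ty":0,"tz":0,"turn":0,"grip":0},{"tx":0,"ty":0,"tz":0,"turn":0,"grip":0},{"tx":0,"ty":0,"tz":0,"turn":0,"grip":0},{"tx":0,"ty":0,"tz":0,"turn":0,"grip":0},{"tx":0,"ty":0,"tz":0,"turn":0,"grip":0},{"tx":0,"ty":0,"tz":0,"turn":0,"grip":0},{"tx":0,"ty":0,"tz":0,"turn":0,"grip":0}])

```text
time: 14.8
position: [0.5484, 0.3212, 0.2365]
tool_rot: [2.373, 2.059, -0.0]
ft_force: [0.8, 0.3, -0.0]
grip_width: 0.005
grip_force: 0.0
```

```bash
python3 - <<'E'
from h import *
print(hood('side'),hood('top'));info()
E
```

```text
(0.12017207970681022, 0.698452012383901) (0.13649156795126496, 0.5707666385846673)
t 14.9 p [0.5484 0.3212 0.2365] yaw 1.429 f [0.  0.  0.5]
```

Call:
send_rows(steps=[{"tx":0,"ty":0,"tz":0,"turn":0,"grip":0},{"tx":0,"ty":0,"tz":0,"turn":0,"grip":0},{"tx":0,"ty":0,"tz":0,"turn":0,"grip":0},{"tx":0,"ty":0,"tz":0,"turn":0,"grip":0},{"tx":0,"ty":0,"tz":0,"turn":0,"grip":0},{"tx":0,"ty":0,"tz":0,"turn":0,"grip":0},{"tx":0,"ty":0,"tz":0,"turn":0,"grip":0},{"tx":0,"ty":0,"tz":0,"turn":0,"grip":0},{"tx":0,"ty":0,"tz":0,"turn":0,"grip":0},{"tx":0,"ty":0,"tz":0,"turn":0,"grip":0},{"tx":0,"ty":0,"tz":0,"turn":0,"grip":0},{"tx":0,"ty":0,"tz":0,"turn":0,"grip":0}])

```text
time: 16.4
position: [0.5484, 0.3212, 0.2365]
tool_rot: [2.373, 2.059, -0.0]
ft_force: [0.4, -0.6, 0.1]
grip_width: 0.004
grip_force: 0.0
```

```bash
python3 - <<'E'
from h import *
print(hood('side'),hood('top'));info()
E
```

```text
(0.12004302289880282, 0.6965944272445821) (0.13654199019044483, 0.5640269587194608)
t 16.5 p [0.5484 0.3212 0.2365] yaw 1.429 f [-0.2  0.  -0.1]
```

```bash
python3 -c "
from bench import ctrl
print(ctrl.close_job())"
```

```text
the job is handed in; nothing more can be done
None
```

The hood rests over the tray, about 3 mm off centre by my camera measurement, with no visible drift over its last 3 s; it was moved only by gentle contact at the two pads, and I handed the job in at 16.5 s.

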